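# Find the nut driver that fits the neck press

### The job

On the guitar bench, find out which of the three look-alike nut drivers on the mat fits the hex nut on top of the neck press, by trying them on the nut. Stand any that do not fit back upright on the mat, and push the one that fits fully home over the nut, down to the washer, and finish still gripping it there: do not let go. Leave the glue jar, the tape roll and the hammer alone.

Things in the scene. Friction and masses are not known exactly. Their poses are not given: they have to be found in the camera images.
- press: neck press, fixed to the table: plywood base 320 x 140, a guitar neck lying along it (x) under a wooden caul, crossed by a dark steel bridge bar 60 (x) x 130 (y), its top 90 above the table, with a round washer (52 across, 3 thick) and a brass hex nut on it. Nothing on it is higher than the nut. Origin: centre of the base's underside, on the table
- nut_seat (a point): foot of the press's brass hex nut: its axis at the washer's upper face, 93 above the table. Nut 24 across flats, 15 high: straight up to 9 above this point, then its six sides taper to 18 across flats at 15, which guides the right driver on; a screw end 12 across sticks out up to 18. The nut does not turn. z up; x square to a flat of the nut (flats every 60 degrees)
- mat: black rubber tool mat fixed on the table, 140 (x) x 340 (y) x 6 thick; origin at the centre of its underside, so its upper face is 6 above the origin. The drivers stand in a row along its y, about 95 apart (at least 80).
- driver_a: one of three nut drivers alike outside, standing mouth down on the mat; neither name nor place tells which fits. 76 high, 0.16 to 0.27 kg: steel hex barrel 36 across flats up to 32, wooden hex handle 32 across flats from 32 to 72, chamfered top to 76. Origin: centre of the rim of its mouth (underside); z up; x square to a flat; flats of mouth, barrel and handle line up, every 60 degrees
- driver_b: another nut driver, outside just like driver_a (same sizes, origin and axes). Each driver has a hexagonal mouth 24 deep in its underside, hidden while it stands. The mouths differ: one fits the nut with 1.2 mm of play all round and sinks 15 over it until its rim meets the washer; the other two are too small and stop on the nut's top, 14 or more short of the washer
- driver_c: the third nut driver, outside just like driver_a (same sizes, origin and axes); for the mouths see driver_b
- glue_jar: bystander: closed jar of 60 diameter, 85 high, standing on the table; origin at the centre of its underside. Leave alone.
- tape_roll: bystander: roll of paper tape lying flat, 90 outside diameter, 24 high; origin at the centre of its underside. Leave alone.
- hammer: bystander: hammer lying on the table about 300 long along its x; origin on the table under its middle. Leave alone.
Things that resemble listed ones, but are neither listed nor needed, are in the scene too. Leave any yellow look-alike of the driver_b alone.

How it is judged:
On the way:
1. a driver has been picked up clear of the mat (((height (world z) of driver_a above 0.05 m and contact force between the fingers and driver_a above 1 N) or (height (world z) of driver_b above 0.05 m and contact force between the fingers and driver_b above 1 N) or (height (world z) of driver_c above 0.05 m and contact force between the fingers and driver_c above 1 N))), for 0.1 s.
At the end, for the whole second after the job is handed in: One driver is home on the nut (rim within 3.5 mm of the washer, 4 mm of the axis, upright within 0.08 rad), at rest, gripped with over 2 N. The other two stand still, upright within 0.1 rad, untouched on the mat: origins inside its outline, rims within 4 mm of its face (((horizontal distance between driver_a and nut_seat below 0.004 m and z of driver_a in the frame of nut_seat below 0.0035 m and angle between driver_a's own z axis and vertical below 0.08 rad and contact force between the fingers and driver_a above 2 N and linear speed of driver_a below 0.02 m/s and (angle between driver_b's own z axis and vertical below 0.1 rad and z of driver_b in the frame of mat between 0.002 and 0.01 m and x of driver_b in the frame of mat between -0.07 and 0.07 m and y of driver_b in the frame of mat between -0.17 and 0.17 m and contact force between each of the arm, the fingers and driver_b below 0.2 N and linear speed of driver_b below 0.02 m/s) and (angle between driver_c's own z axis and vertical below 0.1 rad and z of driver_c in the frame of mat between 0.002 and 0.01 m and x of driver_c in the frame of mat between -0.07 and 0.07 m and y of driver_c in the frame of mat between -0.17 and 0.17 m and contact force between each of the arm, the fingers and driver_c below 0.2 N and linear speed of driver_c below 0.02 m/s)) or (horizontal distance between driver_b and nut_seat below 0.004 m and z of driver_b in the frame of nut_seat below 0.0035 m and angle between driver_b's own z axis and vertical below 0.08 rad and contact force between the fingers and driver_b above 2 N and linear speed of driver_b below 0.02 m/s and (angle between driver_a's own z axis and vertical below 0.1 rad and z of driver_a in the frame of mat between 0.002 and 0.01 m and x of driver_a in the frame of mat between -0.07 and 0.07 m and y of driver_a in the frame of mat between -0.17 and 0.17 m and contact force between each of the arm, the fingers and driver_a below 0.2 N and linear speed of driver_a below 0.02 m/s) and (angle between driver_c's own z axis and vertical below 0.1 rad and z of driver_c in the frame of mat between 0.002 and 0.01 m and x of driver_c in the frame of mat between -0.07 and 0.07 m and y of driver_c in the frame of mat between -0.17 and 0.17 m and contact force between each of the arm, the fingers and driver_c below 0.2 N and linear speed of driver_c below 0.02 m/s)) or (horizontal distance between driver_c and nut_seat below 0.004 m and z of driver_c in the frame of nut_seat below 0.0035 m and angle between driver_c's own z axis and vertical below 0.08 rad and contact force between the fingers and driver_c above 2 N and linear speed of driver_c below 0.02 m/s and (angle between driver_a's own z axis and vertical below 0.1 rad and z of driver_a in the frame of mat between 0.002 and 0.01 m and x of driver_a in the frame of mat between -0.07 and 0.07 m and y of driver_a in the frame of mat between -0.17 and 0.17 m and contact force between each of the arm, the fingers and driver_a below 0.2 N and linear speed of driver_a below 0.02 m/s) and (angle between driver_b's own z axis and vertical below 0.1 rad and z of driver_b in the frame of mat between 0.002 and 0.01 m and x of driver_b in the frame of mat between -0.07 and 0.07 m and y of driver_b in the frame of mat between -0.17 and 0.17 m and contact force between each of the arm, the fingers and driver_b below 0.2 N and linear speed of driver_b below 0.02 m/s)))); the arm keeps its last pose, push and grip.
It fails at once if the glue jar was disturbed (moved more than 25 mm) (distance of glue_jar from where it was at the start of the episode above 0.025 m).
It fails at once if the tape roll was disturbed (moved more than 25 mm) (distance of tape_roll from where it was at the start of the episode above 0.025 m).
It fails at once if the hammer was disturbed (moved more than 25 mm) (distance of hammer from where it was at the start of the episode above 0.025 m).
It also fails if it takes over 72 s, if anything falls off the work surface, if the arm or the gripper's body presses on something with over 40 N, if the wrist force passes 120 N, or if a joint passes its speed limit or range.

### The arm

A 6-joint arm with a two-finger parallel gripper is mounted at the origin on the work surface. World frame = base frame: x ahead of the robot, y to its left, z up, the work surface at z = 0. Lengths are in m, angles in rad, forces in N, time in s.
With the tool pointing down it reaches from about 0.35 to 0.85 m from the base axis. Payload 8.1 kg.
Tool frame: the origin (TCP) lies on the mounting face of the last link; the fingertips stand 173 mm ahead of it and the grasp point (between the pads) lies 155 mm ahead of it; x points along the fingers, y is the direction in which the jaws open and shut, and the axes are right-handed (so a half turn about x gives the same grasp; the last joint's range is limited). The gripper opens to 85 mm and grips with 20 to 120 N. Pads are 22 mm wide; open, the fingers measure 114 mm over their backs; the gripper's body (76 mm by 85 mm) begins 54 mm behind the grasp point. The pads swing forward as they close: fully open they stand 13 mm farther back than shut.
Start: joints at [1.019, 0.13, 1.488, -0, 1.523, -0.085], TCP at [0.27, 0.536, 0.405] pointing down, gripper open.
Joint ranges: [-2.96, 2.96], [-0.89, 2.26], [0.02, 2.5], [-1.34, 4.48], [0, 2.73], [-2.66, 2.66]. Speed limits (rad/s): [2.39, 2.39, 2.79, 3.14, 3.14, 3.14].

### API

Orientations are given as a 3x3 rotation matrix whose columns are the frame's x, y, z axes.
In Python, from rig import robot gives the robot as it stands.
- The arm moves only by the tool send_rows, never from a script. Its argument "plan" is a list of rows, each a list of 7 numbers: the shift along the tool's x, y, z normalised to -1 to 1, where 1 is 4 cm, then the turn, a rotation vector about the tool's x, y, z normalised to -1 to 1, where 1 is 2 pi rad, then the opening, from -1 (shut) to 1 (fully open), so that 0 is half open. In form: [[dx, dy, dz, rx, ry, rz, claw], ...]. A call has exactly 5 rows; each row shifts and turns the commanded pose from where the row before left it, along the tool's axes as they then stand; what a row does not reach is not made up. A row lasts 1/12 s, in which the tool goes at most 41.7 mm and 7.16 degrees, less where a joint would pass 70% of its speed; a pose out of reach is approached as far as the arm can. A call with a number of a shift or a turn outside -1 to 1 is refused whole. A call with a gripper value outside its range is refused whole. The fingers move at their own pace and stop on an object; the grip force is fixed at half the most. Time passes only in rows, so rows that do not move let the fingers close, or fill a call up. It gives the time, the measured TCP pose, the force and the opening at its end, in the units of the state.
- robot.state(): the state, without advancing time (a new reading comes with each control period).
- robot.snapshot(name): name is "side" or "top" or "wrist"; returns the picture (480x640x3 uint8, blue, green, red); there is no depth.
- robot.calibration(name): a dict with "intrinsics" (3x3 intrinsics, pixels), "T" (4x4, takes a point from camera to world coordinates); the wrist camera has in their place "mount" (4x4, takes a point from camera to tool coordinates, whose origin is the TCP and whose axes are the tool frame's). Camera axes: x right, y down, z forward; pixel columns grow to the right and rows downward; lengths in m; the calibration is good to about 2 mm. The wrist camera is an equidistant fisheye: a pixel r from the principal point sees the ray r / f radians off the axis. A picture is of the moment at which its call begins: read the wrist's pose just before it. calibration takes no time and is no camera call.
- robot.job_done(): hands the job in, once; it reports no verdict.
Trained networks look in the newest picture that a camera, given by its name, has taken for a name from the list of things; names that differ only in an ending like _2 or _b are one class to them, and where a whole thing is asked for, a point or a joint stands for the part that bears it (a point fixed in the world has none). Each returns a list of dicts, best first, with "confidence" (0 to 1); they miss things now and then, are a little off and sometimes report something else, mostly with a low value. They report only what shows in the picture. A call takes as long as a camera call. They do not tell look-alikes from the thing itself.
- robot.cut_out(label, camera): "pixels" (480x640 bool, what is visible of it) and "position" ([column, row] in pixels, amid what is visible of it).
The state is a dict: "time_s": time; "qpos": joint angles; "qvel": joint speeds; "effort": joint torques, N m; "eef_pos": TCP position; "tcp_rot": TCP orientation; "ft_force": force on the tool from outside, world axes, zero at the start; "wrist_torque": the same for the moment, N m; "width": finger opening in m.
Only numpy, scipy, OpenCV 4.12 (cv2) and the standard library are available. Lean on these libraries where they do the work, as an engineer would, in place of code of your own. Each camera call takes 0.05 s, during which the arm holds its last target. There are 200 camera calls.

## Working session

There is one attempt and no reset: what is moved stays moved. The work goes in short steps, Python scripts to look and compute and a tool call to move; the robot and the scene stay as the last step left them, time stands still between calls to the robot, and variables do not carry over. Pictures are saved under pics/ and viewed, about 8 in all and at most 12, crops included, and the job is handed in when it is done.

Besides the shell and the picture viewer there is one more tool, called after ">>>" by a JSON object that holds its "op" and its "data", one argument or row to a line. send_rows: Moves the arm, as the interface text tells. Its arguments: {"type":"object","properties":{"plan":{"type":"array","items":{"type":"array","items":{"type":"number"}}}},"required":["plan"]}

```bash
mkdir -p pics; ls; python3 - <<'E'
from rig import robot
import cv2,numpy as np
s=robot.state();print(s)
for n in ['top','side']:
    im=robot.snapshot(n);cv2.imwrite(f'pics/{n}0.png',im)
    c=robot.calibration(n);print(n,c['intrinsics'],c['T'])
    for l in ['driver_a','press','mat','nut_seat','glue_jar','tape_roll','hammer']:
        try:
            for d in robot.cut_out(l,n)[:5]: print(l,d['confidence'],d['position'],d['pixels'].sum())
        except Exception as e: print(l,e)
print(robot.calibration('wrist'))
E
```

```text
pics
{'time_s': 0.0, 'qpos': array([ 1.01858172e+00,  1.31154717e-01,  1.48927424e+00,  1.85838716e-05,
        1.52299312e+00, -8.54376716e-02]), 'qvel': array([ 0.0007731 ,  0.00043211,  0.00031129,  0.00079522,  0.00144712,
       -0.00026735]), 'effort': array([-1.02144448e-03, -5.69384766e+01, -5.00562501e+01, -2.77599793e-04,
        1.48382667e-02,  7.15802662e-05]), 'eef_pos': array([0.26988346, 0.53562106, 0.40365076]), 'tcp_rot': array([[-9.75466118e-04,  4.50010275e-01,  8.93022844e-01],
       [-1.54776072e-03,  8.93021520e-01, -4.50011299e-01],
       [-9.99998326e-01, -1.82115646e-03, -1.74604008e-04]]), 'ft_force': array([-0.26133219, -0.70138992,  0.47855827]), 'wrist_torque': array([ 0.02182678, -0.05289926, -0.01531609]), 'width': 0.0850652130699341}
top [[433.31339386   0.         318.48289141]
 [  0.         433.31339386 237.67365738]
 [  0.           0.           1.        ]] [[-0.01369496 -0.98837646  0.1514081   0.4667453 ]
 [-0.99990259  0.01312901 -0.00473699  0.05419358]
 [ 0.00269409 -0.15145823 -0.98845999  1.17934131]
 [ 0.          0.          0.        
[... 917 characters left out ...]
.8, 346.2] 4910
nut_seat 0.63 [242.0, 234.1] 4033
glue_jar 0.52 [307.7, 310.9] 325
tape_roll 0.65 [408.4, 285.5] 498
hammer 0.76 [197.2, 181.9] 657
hammer 0.62 [241.8, 231.7] 3950
{'intrinsics': array([[371.64829954,   0.        , 322.57101796],
       [  0.        , 371.64829954, 245.21205155],
       [  0.        ,   0.        ,   1.        ]]), 'mount': array([[-2.25517144e-03, -3.03527808e-01,  9.52819912e-01,
         3.04589458e-02],
       [ 9.99997299e-01, -1.21982058e-03,  1.97824989e-03,
        -7.14772560e-05],
       [ 5.61815488e-04,  9.52821800e-01,  3.03529739e-01,
        -7.74885507e-02],
       [ 0.00000000e+00,  0.00000000e+00,  0.00000000e+00,
         1.00000000e+00]])}
```

View pics/top0.png

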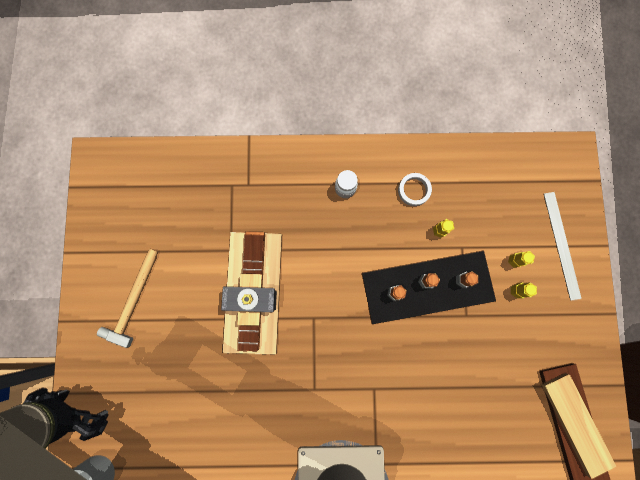

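View pics/side0.png

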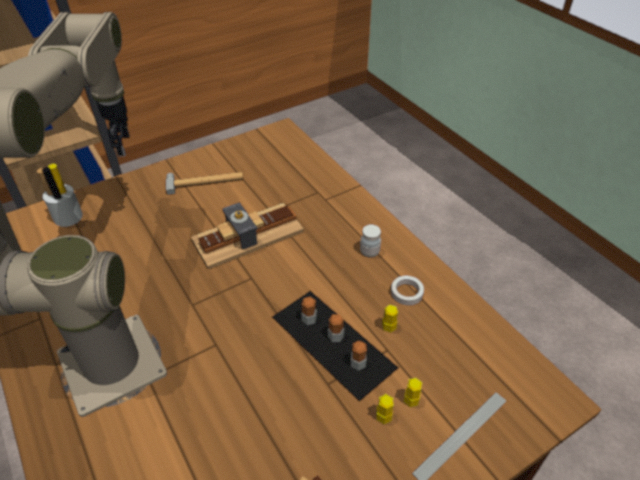

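Top view: the three orange-topped drivers stand on the black mat at about (398,291), (430,280) and (469,279). The three yellow look-alikes are off the mat. The nut is at about (248,299), the jar at (347,182) and the tape at (415,189).

```bash
cat > h.py <<'E'
from rig import robot
import cv2,numpy as np
def ray(n,uv,st=None):
    c=robot.calibration(n);K=c['intrinsics']
    x=(uv[0]-K[0,2])/K[0,0];y=(uv[1]-K[1,2])/K[1,1]
    if n=='wrist':
        r=np.hypot(x,y);d=np.array([0,0,1.]) if r<1e-9 else np.array([x/r*np.sin(r),y/r*np.sin(r),np.cos(r)])
        W=np.eye(4);W[:3,:3]=st['tcp_rot'];W[:3,3]=st['eef_pos'];T=W@c['mount']
    else: d=np.array([x,y,1.]);T=c['T']
    return T[:3,3],T[:3,:3]@d
def at(n,uv,z,st=None):
    o,d=ray(n,uv,st);return o+d*(z-o[2])/d[2]
def proj(P,st):
    c=robot.calibration('wrist');K=c['intrinsics']
    W=np.eye(4);W[:3,:3]=st['tcp_rot'];W[:3,3]=st['eef_pos'];T=np.linalg.inv(W@c['mount'])
    p=T[:3,:3]@np.asarray(P)+T[:3,3];th=np.arctan2(np.hypot(p[0],p[1]),p[2]);r=np.hypot(p[0],p[1])
    return np.array([K[0,2]+K[0,0]*th*p[0]/r,K[1,2]+K[1,1]*th*p[1]/r])
def delta(goal,yaw,st=None):
    """to put TCP at goal with tool down and tool-y at yaw: shift in tool units, turn about x in units"""
    st=st or robot.state();R=st['tcp_rot'];y=np.array([np.cos(yaw),np.sin(yaw),0]);x=np.array([0,0,-1.])
    G=np.stack([x,y,np.cross(x,y)],1)
    from scipy.spatial.transform import Rotation as Ro
    return R.T@(np.asarray(goal)-st['eef_pos'])/.04, Ro.from_matrix(R.T@G).as_rotvec()/(2*np.pi)
E
python3 - <<'E'
from h import *
for n in ['top','side']:
    im=cv2.imread(f'pics/{n}0.png');hsv=cv2.cvtColor(im,cv2.COLOR_BGR2HSV)
    m=cv2.inRange(hsv,(5,120,90),(14,230,255))
    k,l,s,c=cv2.connectedComponentsWithStats(m)
    for i in range(1,k):
        if 60<s[i,4]<500: print(n,s[i],c[i],at(n,c[i],.065))
for uv in [(248,299)]: print('nut',at('top',uv,.108))
print('nut side',at('side',(239,217),.108))
print('mat corners',[at('top',u,.006)[:2].round(3) for u in [(362,273),(484,251),(496,299),(373,324)]])
print('press corners',[at('top',u,.01)[:2].round(3) for u in [(231,233),(282,235),(277,354),(223,352)]])
print('jar',at('top',(347,178),.085),'tape',at('top',(415,189),.024))
print('yellow',[at('top',u,.076)[:2].round(3) for u in [(446,226),(524,257),(526,290)]])
E
```

```text
top [ 72 137  24   8  85] [ 82.14117647 140.        ] [0.91172768 0.68106672 0.065     ]
top [523 139  63  13 255] [552.85490196 145.49803922] [ 0.88019622 -0.58580527  0.065     ]
top [571 144  18  14 104] [579.60576923 150.90384615] [ 0.86410122 -0.6563771   0.065     ]
top [ 71 146  28   9  73] [ 81.78082192 149.30136986] [0.88557964 0.68023381 0.065     ]
top [109 146  46   8 134] [130.2238806  148.65671642] [0.88573924 0.55059609 0.065     ]
top [ 76 153  40   8 134] [ 95.32089552 156.36567164] [0.86536831 0.64271471 0.065     ]
top [117 153  36  11 170] [133.72352941 157.74705882] [0.8602096 0.5399286 0.065    ]
top [256 160  94  17 444] [296.59459459 168.2972973 ] [0.82536206 0.10465582 0.065     ]
top [374 161  28  12 144] [387.46527778 166.77777778] [ 0.82645731 -0.1379219   0.065     ]
top [132 172  23  10  73] [143.15068493 175.89041096] [0.80966935 0.51236473 0.065     ]
top [405 179  21  20 123] [416.7804878  186.67479675] [ 0.77074472 -0.21359946  0.065     ]
top [567 196  36  15 181] [585.75690608 201.67403315] [ 0.72419402 -0.65793776  0.065     ]
top [ 65 219  44  19
[... 8068 characters left out ...]
3838] [ 0.60172862 -0.71964049  0.065     ]
side [504 454  20  14  62] [513.37096774 461.46774194] [ 0.63897068 -0.73842215  0.065     ]
side [307 472  21   8  70] [316.95714286 475.68571429] [ 0.27423101 -0.54253919  0.065     ]
nut [0.48132764 0.22360638 0.108     ]
nut side [0.47315269 0.21100214 0.108     ]
mat corners [array([ 0.548, -0.068]), array([ 0.604, -0.403]), array([ 0.474, -0.426]), array([ 0.412, -0.093])]
press corners [array([0.662, 0.287]), array([0.655, 0.148]), array([0.339, 0.162]), array([0.346, 0.303])]
jar [ 0.79096801 -0.02764846  0.085     ] tape [ 0.77541768 -0.21824356  0.024     ]
yellow [array([ 0.662, -0.282]), array([ 0.579, -0.477]), array([ 0.495, -0.475])]
```

```bash
python3 - <<'E'
from h import *
d,r=delta([.478,.22,.32],np.radians(63.2));print(d.round(2),r.round(4))
E
```

```text
[ 2.12 -4.71  8.2 ] [ 0.0002  0.     -0.    ]
```

>>> {"op": "send_rows", "data": {
  "plan": [
    [0.15,-0.47,0.8,0,0,0,1],
    [0.15,-0.47,0.8,0,0,0,1],
    [0.15,-0.47,0.8,0,0,0,1],
    [0.15,-0.47,0.8,0,0,0,1],
    [0.15,-0.47,0.8,0,0,0,1]
  ]
}}

```text
time_s: 1.22
eef_pos: [0.3711, 0.3785, 0.3745]
tcp_rot: [[0.0, 0.449, 0.893], [0.0, 0.893, -0.449], [-1.0, 0.0, 0.0]]
ft_force: [-0.2, 0.2, 0.5]
width: 0.085
```

>>> {"op": "send_rows", "data": {
  "plan": [
    [0.25,-0.47,0.84,0,0,0,1],
    [0.25,-0.47,0.84,0,0,0,1],
    [0.25,-0.47,0.84,0,0,0,1],
    [0.25,-0.47,0.84,0,0,0,1],
    [0.25,-0.47,0.84,0,0,0,1]
  ]
}}

```text
time_s: 1.63
eef_pos: [0.479, 0.2186, 0.3246]
tcp_rot: [[0.001, 0.45, 0.893], [0.0, 0.893, -0.45], [-1.0, 0.001, 0.001]]
ft_force: [0.1, 0.2, -0.0]
width: 0.0851
```

>>> {"op": "send_rows", "data": {
  "plan": [
    [0.12,0,0,0,0,0,1],
    [0,0,0,0,0,0,1],
    [0,0,0,0,0,0,1],
    [0,0,0,0,0,0,1],
    [0,0,0,0,0,0,1]
  ]
}}

```text
time_s: 2.05
eef_pos: [0.4779, 0.2215, 0.3206]
tcp_rot: [[0.001, 0.448, 0.894], [0.001, 0.894, -0.448], [-1.0, 0.001, 0.001]]
ft_force: [0.6, 0.5, 1.4]
width: 0.0852
```

```bash
python3 - <<'E'
from h import *
s=robot.state();print(s['eef_pos'],s['tcp_rot'].round(4).tolist())
im=robot.snapshot('wrist');cv2.imwrite('pics/nut.png',im)
p=proj([.478,.22,.105],s);print(p)
x,y=map(int,p);c=im[max(0,y-75):y+75,max(0,x-100):x+100]
cv2.imwrite('pics/nutc.png',np.hstack([cv2.resize(im,(400,300)),cv2.resize(c,(400,300),interpolation=cv2.INTER_CUBIC)]))
np.save('nut_s.npy',s,allow_pickle=True)
E
```

```text
[0.47792127 0.22152661 0.32061673] [[0.0009, 0.4484, 0.8939], [0.0005, 0.8939, -0.4484], [-1.0, 0.0009, 0.0006]]
[319.19983392 278.97336878]
```

View pics/nutc.png

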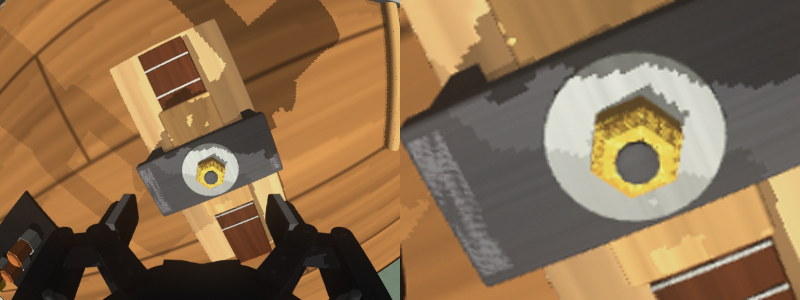

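```bash
cat >> h.py <<'E'
from scipy.optimize import differential_evolution
def hexpts(af,z,yaw):
    a=yaw+np.pi/6+np.arange(6)*np.pi/3;r=af/np.sqrt(3)
    return np.c_[r*np.cos(a),r*np.sin(a),np.full(6,z)]
def fit(mask,st,secs,c0,rad=.02):
    """secs: list of (across flats, world z): silhouette fit -> x,y,yaw(deg mod 60), IoU"""
    S=4
    mb=cv2.resize(mask.astype(np.uint8),None,fx=S,fy=S,interpolation=cv2.INTER_NEAREST)>0
    yy,xx=np.nonzero(mb);x0,x1,y0,y1=max(xx.min()-40,0),xx.max()+40,max(yy.min()-40,0),yy.max()+40
    mb=mb[y0:y1,x0:x1]
    def cost(v):
        P=np.vstack([hexpts(a,z,v[2]) for a,z in secs])+[v[0],v[1],0]
        q=np.array([(proj(p,st)+.5)*S-.5-[x0,y0] for p in P])
        h=cv2.convexHull(np.round(q*16).astype(np.int32))
        r=np.zeros(mb.shape,np.uint8);cv2.fillConvexPoly(r,h,1,shift=4);r=r>0
        return 1-(r&mb).sum()/max(1,(r|mb).sum())
    o=differential_evolution(cost,[(c0[0]-rad,c0[0]+rad),(c0[1]-rad,c0[1]+rad),(0,np.pi/3)],maxiter=40,popsize=12,seed=1,tol=1e-6)
    return o.x[0],o.x[1],np.degrees(o.x[2]),1-o.fun
E
python3 - <<'E'
from h import *
s=np.load('nut_s.npy',allow_pickle=True).item();im=cv2.imread('pics/nut.png')
hsv=cv2.cvtColor(im,cv2.COLOR_BGR2HSV)
m=cv2.inRange(hsv,(15,90,40),(40,255,255));w=np.zeros_like(m);w[255:310,305:370]=255;m&=w
m=cv2.morphologyEx(m,cv2.MORPH_CLOSE,np.ones((3,3)))
cs,_=cv2.findContours(m,cv2.RETR_EXTERNAL,cv2.CHAIN_APPROX_NONE);c=max(cs,key=cv2.contourArea)
k=np.zeros_like(m);cv2.drawContours(k,[c],-1,255,-1)
print(k.sum()/255,cv2.boundingRect(c))
print(fit(k>0,s,[(.024,.093),(.024,.102),(.018,.108)],(.478,.22)))
# washer: light grey ellipse
g=cv2.inRange(hsv,(0,0,90),(180,70,255));g[:,:295]=0;g[:,395:]=0;g[:225]=0;g[320:]=0
g|=k;n,l,st,ce=cv2.connectedComponentsWithStats(g);i=1+st[1:,4].argmax();cs,_=cv2.findContours((l==i).astype(np.uint8),0,1)
c=cv2.convexHull(max(cs,key=cv2.contourArea))[:,0]
P=np.array([at('wrist',q,.093,s)[:2] for q in c.astype(float)]);A=np.c_[2*P,np.ones(len(P))];x=np.linalg.lstsq(A,(P**2).sum(1),rcond=None)[0]
print('washer',x[:2],'dia',2*np.sqrt(x[2]+x[0]**2+x[1]**2),st[i])
d,r=delta([.51,-.19,.32],np.radians(63.2));print(d.round(2),r.round(4))
E
```

```text
1722.0 (314, 255, 47, 47)Traceback (most recent call last):
  File "<stdin>", line 9, in <module>
  File "h.py", line 40, in fit
    o=differential_evolution(cost,[(c0[0]-rad,c0[0]+rad),(c0[1]-rad,c0[1]+rad),(0,np.pi/3)],maxiter=40,popsize=12,seed=1,tol=1e-6)
    return fun(*args, **kwargs)
    ret = solver.solve()
    next(self)
    ~~~~^^^^^^
    energy = self.func(parameters)
    return self.f(x, *self.args)
           ~~~~~~^^^^^^^^^^^^^^^
  File "h.py", line 36, in cost
    q=np.array([(proj(p,st)+.5)*S-.5-[x0,y0] for p in P])
                 ~~~~^^^^^^
  File "h.py", line 14, in proj
    c=robot.calibration('wrist');K=c['intrinsics']
ValueError: time passes only in moves, steps and waits
```

```bash
python3 - <<'E'
s=open('h.py').read().replace("robot.calibration(n)","cal(n)").replace("robot.calibration('wrist')","cal('wrist')")
s=s.replace("def ray(","from functools import lru_cache\n@lru_cache\ndef cal(n): return robot.calibration(n)\ndef ray(",1)
open('h.py','w').write(s)
E
cat > nutfit.py <<'E'
from h import *
s=np.load('nut_s.npy',allow_pickle=True).item();im=cv2.imread('pics/nut.png')
hsv=cv2.cvtColor(im,cv2.COLOR_BGR2HSV)
m=cv2.inRange(hsv,(15,90,40),(40,255,255));w=np.zeros_like(m);w[255:310,305:370]=255;m&=w
m=cv2.morphologyEx(m,cv2.MORPH_CLOSE,np.ones((3,3)))
cs,_=cv2.findContours(m,cv2.RETR_EXTERNAL,cv2.CHAIN_APPROX_NONE);c=max(cs,key=cv2.contourArea)
k=np.zeros_like(m);cv2.drawContours(k,[c],-1,255,-1)
print(k.sum()/255,cv2.boundingRect(c))
print(fit(k>0,s,[(.024,.093),(.024,.102),(.018,.108)],(.478,.22)))
g=cv2.inRange(hsv,(0,0,90),(180,70,255));g[:,:295-12]=0;g[:,395:]=0;g[:225]=0;g[320:]=0
g|=k;n,l,st,ce=cv2.connectedComponentsWithStats(g);i=1+st[1:,4].argmax();cs,_=cv2.findContours((l==i).astype(np.uint8),0,1)
c=cv2.convexHull(max(cs,key=cv2.contourArea))[:,0]
P=np.array([at('wrist',q,.093,s)[:2] for q in c.astype(float)]);A=np.c_[2*P,np.ones(len(P))];x=np.linalg.lstsq(A,(P**2).sum(1),rcond=None)[0]
print('washer',x[:2],'dia',2*np.sqrt(x[2]+x[0]**2+x[1]**2),st[i])
d,r=delta([.51,-.19,.32],np.radians(63.2));print(d.round(2),r.round(4))
E
python3 nutfit.py
```

```text
1722.0 (314, 255, 47, 47)
(np.float64(0.48371603024736526), np.float64(0.22799495006790194), np.float64(57.807588444640494), np.float64(0.9594570835824044))
washer [0.4857185  0.22596998] dia 0.06515508915188044 [ 283  229  112   91 8127]
[ 0.01 -8.84  5.33] [ 0.0005  0.0001 -0.0001]
```

```bash
python3 - <<'E'
from h import *
d,r=delta([.485,-.165,.33],np.radians(63.2));print(d.round(2),r.round(4))
E
```

```text
[-0.24 -8.56  4.49] [ 0.0005  0.0001 -0.0001]
```

>>> {"op": "send_rows", "data": {
  "plan": [
    [-0.2,-0.8,0.42,0,0,0,1],
    [0,-0.8,0.42,0,0,0,1],
    [0,-0.8,0.42,0,0,0,1],
    [0,-0.8,0.42,0,0,0,1],
    [0,-0.8,0.42,0,0,0,1]
  ]
}}

```text
time_s: 2.52
eef_pos: [0.481, 0.0392, 0.3286]
tcp_rot: [[0.001, 0.448, 0.894], [-0.0, 0.894, -0.448], [-1.0, 0.001, 0.001]]
ft_force: [0.9, 0.4, -0.3]
width: 0.0853
```

>>> {"op": "send_rows", "data": {
  "plan": [
    [0,-0.8,0.42,0,0,0,1],
    [0,-0.8,0.42,0,0,0,1],
    [0,-0.8,0.42,0,0,0,1],
    [0,-0.8,0.42,0,0,0,1],
    [0,-0.8,0.42,0,0,0,1]
  ]
}}

```text
time_s: 2.93
eef_pos: [0.4844, -0.1419, 0.3286]
tcp_rot: [[0.001, 0.448, 0.894], [-0.0, 0.894, -0.448], [-1.0, 0.0, 0.001]]
ft_force: [1.3, 0.7, -0.2]
width: 0.0856
```

>>> {"op": "send_rows", "data": {
  "plan": [
    [0,-0.5,0.29,0,0,0,1],
    [0,0,0,0,0,0,1],
    [0,0,0,0,0,0,1],
    [0,0,0,0,0,0,1],
    [0,0,0,0,0,0,1]
  ]
}}

```text
time_s: 3.35
eef_pos: [0.4859, -0.1627, 0.328]
tcp_rot: [[0.0, 0.448, 0.894], [0.0, 0.894, -0.448], [-1.0, 0.0, -0.0]]
ft_force: [-0.1, 0.1, 0.1]
width: 0.0853
```

```bash
cat > drv.py <<'E'
from h import *
def look(name,cs,show=True):
    s=robot.state();im=robot.snapshot('wrist');cv2.imwrite(f'pics/{name}.png',im)
    np.save(f'{name}_s.npy',s,allow_pickle=True)
    hsv=cv2.cvtColor(im,cv2.COLOR_BGR2HSV)
    for i,c in enumerate(cs):
        p=proj([c[0],c[1],.065],s).round().astype(int)
        m=cv2.inRange(hsv,(3,110,25),(16,255,255));w=np.zeros_like(m);cv2.circle(w,tuple(map(int,p)),60,255,-1);m&=w
        m=cv2.morphologyEx(m,cv2.MORPH_CLOSE,np.ones((3,3)))
        n,l,st,ce=cv2.connectedComponentsWithStats(m)
        j=[j for j in range(1,n) if st[j,4]>300];
        if not j: print(i,'none',p);continue
        j=min(j,key=lambda j:np.hypot(*(ce[j]-p)))
        r=fit(l==j,s,[(.032,.038),(.032,.078),(.026,.082)],c,.03)
        print(i,p,st[j],np.round(r,4))
    print(s['eef_pos'],s['tcp_rot'][:,1])
E
python3 - <<'E'
from drv import *
look('drv',[(.495,-.152),(.527,-.236),(.528,-.338)])
E
```

```text
0 [342 255] [ 315  221   57   69 2862] [ 0.4962 -0.1527 15.7391  0.9551]
1 [258 339] [ 227  303   91   96 3991] [ 0.5265 -0.2389  2.0952  0.6538]
2 none [159 380]
[ 0.48588249 -0.1626704   0.32798121] [4.48418587e-01 8.93823586e-01 4.09446304e-04]
```

View pics/drv.png

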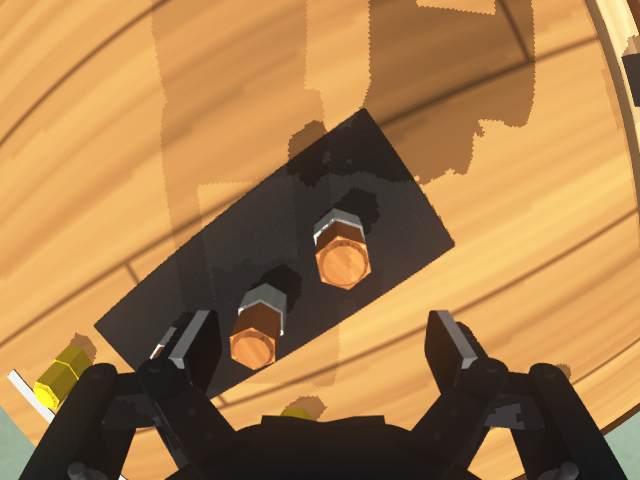

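```bash
python3 - <<'E'
from h import *
d,r=delta([.4962,-.1527,.30],np.radians(75.7));print(d.round(3),r.round(4))
E
```

```text
[0.699 0.339 0.119] [-0.0342 -0.     -0.    ]
```

>>> {"op": "send_rows", "data": {
  "plan": [
    [0.2,0.34,0.12,0,0,0,1],
    [0.25,0,0,-0.0171,0,0,1],
    [0.25,0,0,-0.0171,0,0,1],
    [0,0,0,0,0,0,1],
    [0,0,0,0,0,0,1]
  ]
}}

```text
time_s: 3.82
eef_pos: [0.4959, -0.1531, 0.2995]
tcp_rot: [[-0.001, 0.251, 0.968], [0.001, 0.968, -0.251], [-1.0, 0.0, -0.001]]
ft_force: [0.3, 0.2, -0.1]
width: 0.0857
```

```bash
python3 - <<'E'
from drv import *
look('d1',[(.496,-.1527)])
E
```

```text
0 [323 266] [ 293  225   60   80 3729] [ 0.4961 -0.1528 15.2758  0.964 ]
[ 0.49592314 -0.15307012  0.29946226] [2.50946187e-01 9.68000999e-01 2.76110710e-04]
```

>>> {"op": "send_rows", "data": {
  "plan": [
    [0.7,0,0,0,0,0,1],
    [0.7,0,0,0,0,0,1],
    [0.5,0,0,0,0,0,1],
    [0.23,0,0,0,0,0,1],
    [0,0,0,0,0,0,1]
  ]
}}

```text
time_s: 4.28
eef_pos: [0.4952, -0.1536, 0.2129]
tcp_rot: [[-0.003, 0.251, 0.968], [0.001, 0.968, -0.251], [-1.0, 0.001, -0.004]]
ft_force: [0.0, -0.5, 0.4]
width: 0.0853
```

>>> {"op": "send_rows", "data": {
  "plan": [
    [0,0,0,0,0,0,-1],
    [0,0,0,0,0,0,-1],
    [0,0,0,0,0,0,-1],
    [0,0,0,0,0,0,-1],
    [0,0,0,0,0,0,-1]
  ]
}}

```text
time_s: 4.7
eef_pos: [0.4967, -0.1544, 0.2161]
tcp_rot: [[0.002, 0.249, 0.968], [-0.001, 0.968, -0.249], [-1.0, -0.0, 0.002]]
ft_force: [-1.8, 1.8, 4.3]
width: 0.0311
```

>>> {"op": "send_rows", "data": {
  "plan": [
    [0,0,0,0,0,0,-1],
    [0,0,0,0,0,0,-1],
    [0,0,0,0,0,0,-1],
    [0,0,0,0,0,0,-1],
    [0,0,0,0,0,0,-1]
  ]
}}

```text
time_s: 5.12
eef_pos: [0.4967, -0.1544, 0.2161]
tcp_rot: [[0.002, 0.249, 0.968], [-0.001, 0.968, -0.249], [-1.0, -0.0, 0.002]]
ft_force: [-0.5, 0.4, 5.9]
width: 0.0311
```

>>> {"op": "send_rows", "data": {
  "plan": [
    [-0.4,0,0,0,0,0,-1],
    [-0.9,0,0,0,0,0,-1],
    [-0.9,0,0,0,0,0,-1],
    [-0.9,0,0,0,0,0,-1],
    [-0.5,0,0,0,0,0,-1]
  ]
}}

```text
time_s: 5.53
eef_pos: [0.4967, -0.1544, 0.3636]
tcp_rot: [[0.005, 0.249, 0.968], [-0.002, 0.968, -0.249], [-1.0, -0.001, 0.005]]
ft_force: [-0.4, -0.4, -1.4]
width: 0.031
```

```bash
python3 - <<'E'
from h import *
s=robot.state();im=robot.snapshot('wrist');cv2.imwrite('pics/held.png',im)
print(s['eef_pos'],s['tcp_rot'].round(4).tolist(),s['ft_force'],s['width'])
print([proj(s['eef_pos']+[0,0,-h],s).round(1) for h in (.1341,.2101)])
cv2.imwrite('pics/heldc.png',cv2.resize(im[180:420,200:460],(780,720))[:600])
d,r=delta([.4837,.228,.345],np.radians(57.8));print(d.round(3),r.round(4))
E
```

```text
[ 0.4966658  -0.15435409  0.36358435] [[0.0048, 0.2494, 0.9684], [-0.002, 0.9684, -0.2493], [-1.0, -0.0008, 0.0052]] [-0.43539088 -0.36231155 -1.42542576] 0.031009693548972903
[array([322.6, 367.5]), array([322.4, 279.9])]
[ 0.509  9.181 -2.727] [ 0.0493  0.0016 -0.    ]
```

View pics/heldc.png

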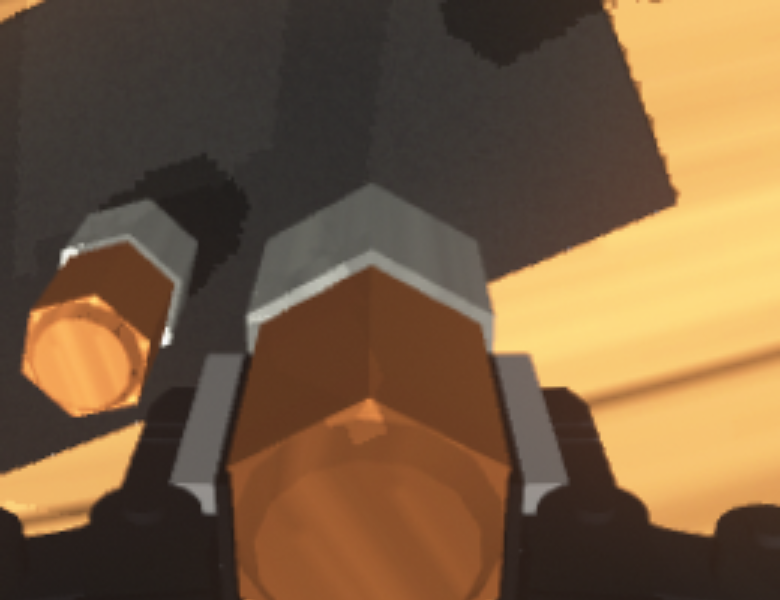

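```bash
python3 - <<'E'
from h import *
from scipy.optimize import least_squares
s=robot.state();R=s['tcp_rot'];q=np.array([(371,183),(371,250),(371,400)])/3+[200,180]
def f(v):
    L=[(.0208,0),(.0208,.032),(.0185,.072)]
    return np.ravel([proj(s['eef_pos']+R@np.array([v[2]-h,v[0],v[1]-r]),s)-p for (r,h),p in zip(L,q)])
o=least_squares(f,[0,0,.21]);print(o.x,o.fun.round(1))
E
```

```text
[ 0.0005778  -0.00206001  0.20866719] [-0.4 -0.  -0.2  0.   0.4 -0. ]
```

```bash
python3 - <<'E'
from h import *
d,r=delta([.4852,.2264,.345],np.radians(57.8));print(d.round(3),r.round(4))
E
```

```text
[ 0.51   9.151 -2.681] [ 0.0493  0.0016 -0.    ]
```

>>> {"op": "send_rows", "data": {
  "plan": [
    [0.05,0.5,-0.15,0,0,0,-1],
    [0.05,0.87,-0.26,0,0,0,-1],
    [0.05,0.87,-0.26,0,0,0,-1],
    [0.05,0.87,-0.26,0,0,0,-1],
    [0.05,0.87,-0.26,0,0,0,-1]
  ]
}}

```text
time_s: 6.0
eef_pos: [0.4891, 0.0133, 0.3484]
tcp_rot: [[-0.0, 0.25, 0.968], [0.0, 0.968, -0.25], [-1.0, -0.0, -0.0]]
ft_force: [0.7, 0.3, -1.9]
width: 0.0312
```

>>> {"op": "send_rows", "data": {
  "plan": [
    [0.05,0.87,-0.26,0,0,0,-1],
    [0.05,0.87,-0.26,0,0,0,-1],
    [0.05,0.87,-0.26,0,0,0,-1],
    [0.05,0.87,-0.26,0,0,0,-1],
    [0.05,0.87,-0.26,0,0,0,-1]
  ]
}}

```text
time_s: 6.42
eef_pos: [0.482, 0.1951, 0.3384]
tcp_rot: [[-0.0, 0.249, 0.968], [-0.0, 0.968, -0.249], [-1.0, -0.0, -0.0]]
ft_force: [0.8, -0.9, -0.7]
width: 0.0312
```

>>> {"op": "send_rows", "data": {
  "plan": [
    [0,0.7,-0.21,0,0,0,-1],
    [0,0,0,0.0165,0,0,-1],
    [0,0,0,0.0165,0,0,-1],
    [0,0,0,0.0164,0,0,-1],
    [0,0,0,0,0,0,-1]
  ]
}}

```text
time_s: 6.83
eef_pos: [0.4812, 0.2229, 0.3382]
tcp_rot: [[-0.001, 0.537, 0.844], [-0.0, 0.844, -0.537], [-1.0, -0.001, -0.0]]
ft_force: [-0.4, 0.3, -1.8]
width: 0.0311
```

```bash
python3 - <<'E'
from h import *
s=robot.state();print(s['eef_pos'],s['tcp_rot'].round(4).tolist(),s['ft_force'],s['wrist_torque'])
d,r=delta([.4852,.2264,.325],np.radians(57.8));print(d.round(3),r.round(4))
E
```

```text
[0.48122635 0.22285832 0.33821925] [[-0.0007, 0.5367, 0.8437], [-0.0003, 0.8437, -0.5367], [-1.0, -0.0007, -0.0005]] [-0.38275168  0.29048221 -1.82803592] [ 0.02936448 -0.01636074  0.01936738]
[0.33  0.128 0.036] [-0.0007 -0.0001  0.0001]
```

>>> {"op": "send_rows", "data": {
  "plan": [
    [0,0.13,0.036,-0.0007,0,0,-1],
    [0.2,0,0,0,0,0,-1],
    [0.2,0,0,0,0,0,-1],
    [0,0,0,0,0,0,-1],
    [0,0,0,0,0,0,-1]
  ]
}}

```text
time_s: 7.25
eef_pos: [0.4851, 0.2259, 0.3213]
tcp_rot: [[-0.002, 0.529, 0.849], [-0.001, 0.849, -0.529], [-1.0, -0.002, -0.002]]
ft_force: [0.7, 0.3, -1.2]
width: 0.0314
```

>>> {"op": "send_rows", "data": {
  "plan": [
    [0.08,0,0,0,0,0,-1],
    [0.08,0,0,0,0,0,-1],
    [0.08,0,0,0,0,0,-1],
    [0,0,0,0,0,0,-1],
    [0,0,0,0,0,0,-1]
  ]
}}

```text
time_s: 7.67
eef_pos: [0.4866, 0.2262, 0.3172]
tcp_rot: [[0.005, 0.529, 0.848], [0.001, 0.848, -0.529], [-1.0, 0.003, 0.004]]
ft_force: [-6.6, -4.8, 22.7]
width: 0.0312
```

>>> {"op": "send_rows", "data": {
  "plan": [
    [0,-0.05,-0.02,0,0,0,-1],
    [0,0,0,0,0,0,-1],
    [0,0,-0.05,0,0,0,-1],
    [0,0,0,0,0,0,-1],
    [0,0,0,0,0,0,-1]
  ]
}}

```text
time_s: 8.08
eef_pos: [0.4844, 0.2263, 0.3175]
tcp_rot: [[0.01, 0.529, 0.848], [0.002, 0.848, -0.529], [-1.0, 0.007, 0.007]]
ft_force: [4.2, -2.8, 14.6]
width: 0.0311
```

```bash
python3 - <<'E'
from h import *
s=robot.state();print(s['ft_force'],s['wrist_torque'],s['eef_pos'])
im=robot.snapshot('wrist');cv2.imwrite('pics/try1.png',cv2.resize(im[150:400,180:470],(696,600)))
E
```

```text
[ 4.23299396 -2.81286917 14.61573599] [-0.34834157 -0.68042822 -0.01342918] [0.48437656 0.22625066 0.31751926]
```

View pics/try1.png

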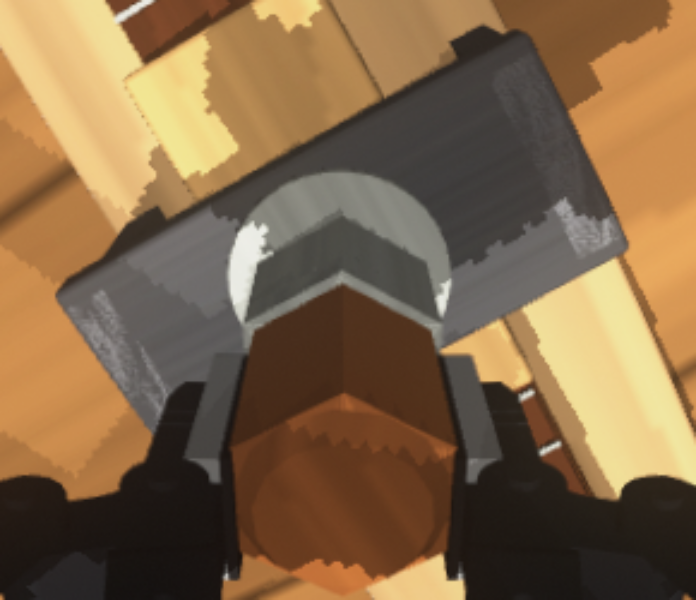

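>>> {"op": "send_rows", "data": {
  "plan": [
    [-0.3,0,0,0,0,0,-1],
    [-0.5,0,0,0,0,0,-1],
    [-0.2,0,0,-0.0165,0,0,-1],
    [0,0,0,-0.0165,0,0,-1],
    [0,0,0,-0.0165,0,0,-1]
  ]
}}

```text
time_s: 8.55
eef_pos: [0.4822, 0.2261, 0.3544]
tcp_rot: [[0.001, 0.239, 0.971], [0.001, 0.971, -0.239], [-1.0, 0.001, 0.001]]
ft_force: [0.0, -0.4, -1.6]
width: 0.0314
```

```bash
python3 - <<'E'
from h import *
print(robot.state()['eef_pos'])
d,r=delta([.4967,-.1544,.3],np.radians(75.6));print(d.round(3),r.round(4))
E
```

```text
[0.48221358 0.22608138 0.35443805]
[ 1.355 -9.15   2.626] [ 0.0016  0.0002 -0.0001]
```

>>> {"op": "send_rows", "data": {
  "plan": [
    [0,-0.5,0.14,0,0,0,-1],
    [0,-0.87,0.25,0,0,0,-1],
    [0,-0.87,0.25,0,0,0,-1],
    [0,-0.87,0.25,0,0,0,-1],
    [0,-0.87,0.25,0,0,0,-1]
  ]
}}

```text
time_s: 8.97
eef_pos: [0.4869, 0.0592, 0.3533]
tcp_rot: [[-0.0, 0.243, 0.97], [0.0, 0.97, -0.243], [-1.0, 0.0, -0.0]]
ft_force: [0.4, -0.4, -2.4]
width: 0.0313
```

>>> {"op": "send_rows", "data": {
  "plan": [
    [0,-0.87,0.25,0,0,0,-1],
    [0,-0.87,0.25,0,0,0,-1],
    [0,-0.87,0.25,0,0,0,-1],
    [0.2,-0.87,0.25,0,0,0,-1],
    [0.3,-0.87,0.25,0.0008,0,0,-1]
  ]
}}

```text
time_s: 9.38
eef_pos: [0.4935, -0.1223, 0.3347]
tcp_rot: [[0.003, 0.249, 0.969], [-0.001, 0.969, -0.249], [-1.0, -0.0, 0.003]]
ft_force: [1.8, 0.5, -1.6]
width: 0.0312
```

>>> {"op": "send_rows", "data": {
  "plan": [
    [0.4,-0.6,0.17,0.0008,0,0,-1],
    [0.4,-0.2,0.06,0,0,0,-1],
    [0,0,0,0,0,0,-1],
    [0,0,0,0,0,0,-1],
    [0,0,0,0,0,0,-1]
  ]
}}

```text
time_s: 9.8
eef_pos: [0.4944, -0.1531, 0.3019]
tcp_rot: [[0.0, 0.254, 0.967], [0.0, 0.967, -0.254], [-1.0, 0.0, 0.0]]
ft_force: [0.4, 0.5, -1.3]
width: 0.0311
```

```bash
python3 - <<'E'
from h import *
print(robot.state()['eef_pos'])
d,r=delta([.4967,-.1544,.2165],np.radians(75.6));print(d.round(3),r.round(4))
E
```

```text
[ 0.49442996 -0.15313051  0.30189292]
[ 2.135 -0.017  0.063] [-0.0008  0.     -0.0001]
```

>>> {"op": "send_rows", "data": {
  "plan": [
    [0.7,-0.017,0.06,0,0,0,-1],
    [0.7,0,0,0,0,0,-1],
    [0.5,0,0,0,0,0,-1],
    [0.12,0,0,0,0,0,-1],
    [0.04,0,0,0,0,0,-1]
  ]
}}

```text
time_s: 10.22
eef_pos: [0.4963, -0.1538, 0.2184]
tcp_rot: [[-0.002, 0.253, 0.968], [0.001, 0.968, -0.253], [-1.0, 0.0, -0.002]]
ft_force: [0.4, -0.1, -0.9]
width: 0.031
```

>>> {"op": "send_rows", "data": {
  "plan": [
    [0.04,0,0,0,0,0,-1],
    [0.04,0,0,0,0,0,-1],
    [0,0,0,0,0,0,-1],
    [0,0,0,0,0,0,-1],
    [0,0,0,0,0,0,-1]
  ]
}}

```text
time_s: 10.63
eef_pos: [0.4968, -0.1552, 0.2165]
tcp_rot: [[0.001, 0.254, 0.967], [-0.001, 0.967, -0.254], [-1.0, -0.0, 0.002]]
ft_force: [0.2, -0.3, -1.8]
width: 0.0312
```

>>> {"op": "send_rows", "data": {
  "plan": [
    [0.03,0,0,0,0,0,-1],
    [0,0,0,0,0,0,-1],
    [0.03,0,0,0,0,0,-1],
    [0,0,0,0,0,0,-1],
    [0,0,0,0,0,0,-1]
  ]
}}

```text
time_s: 11.05
eef_pos: [0.497, -0.1553, 0.2159]
tcp_rot: [[0.001, 0.254, 0.967], [-0.001, 0.967, -0.254], [-1.0, -0.0, 0.001]]
ft_force: [-10.0, 3.5, 21.1]
width: 0.0313
```

>>> {"op": "send_rows", "data": {
  "plan": [
    [-0.03,0,0,0,0,0,-1],
    [0,0,0,0,0,0,1],
    [0,0,0,0,0,0,1],
    [0,0,0,0,0,0,1],
    [0,0,0,0,0,0,1]
  ]
}}

```text
time_s: 11.47
eef_pos: [0.4963, -0.155, 0.2141]
tcp_rot: [[-0.0, 0.254, 0.967], [0.0, 0.967, -0.254], [-1.0, 0.0, -0.0]]
ft_force: [-0.2, 0.4, -0.8]
width: 0.0777
```

>>> {"op": "send_rows", "data": {
  "plan": [
    [0,0,0,0,0,0,1],
    [-0.3,0,0,0,0,0,1],
    [-0.8,0,0,0,0,0,1],
    [-0.8,0,0,0,0,0,1],
    [-0.9,0,0,0,0,0,1]
  ]
}}

```text
time_s: 11.88
eef_pos: [0.4957, -0.1547, 0.3272]
tcp_rot: [[-0.002, 0.254, 0.967], [0.001, 0.967, -0.254], [-1.0, 0.0, -0.002]]
ft_force: [1.2, -0.4, 0.2]
width: 0.0854
```

```bash
python3 - <<'E'
from drv import *
look('d1b',[(.497,-.155)])
d,r=delta([.5265,-.2389,.31],np.radians(63));print(d.round(3),r.round(4))
E
```

```text
0 [322 253] [ 295  214   54   71 2863] [ 0.495  -0.1547 15.4397  0.9689]
[ 0.49574147 -0.15474325  0.32716813] [2.54143735e-01 9.67166403e-01 3.33189724e-04]
[ 0.678 -1.831  1.207] [0.0341 0.0016 0.0001]
```

>>> {"op": "send_rows", "data": {
  "plan": [
    [0.1,-0.6,0.4,0,0,0,1],
    [0.2,-0.6,0.4,0,0,0,1],
    [0.2,-0.63,0.4,0.017,0,0,1],
    [0.1,0,0,0.017,0,0,1],
    [0,0,0,0,0,0,1]
  ]
}}

```text
time_s: 12.35
eef_pos: [0.524, -0.2392, 0.3015]
tcp_rot: [[-0.001, 0.46, 0.888], [0.001, 0.888, -0.46], [-1.0, -0.0, -0.002]]
ft_force: [-0.2, 0.5, -0.1]
width: 0.0854
```

```bash
python3 - <<'E'
from drv import *
look('d2',[(.5265,-.2389)])
E
```

```text
0 [324 268] [ 296  227   88  100 3195] [ 0.5268 -0.2382  1.2149  0.6056]
[ 0.52397345 -0.23922624  0.30149046] [ 4.59654338e-01  8.88097905e-01 -4.61740271e-06]
```

```bash
python3 - <<'E'
from h import *
im=cv2.imread('pics/d2.png');hsv=cv2.cvtColor(im,cv2.COLOR_BGR2HSV)
m=cv2.inRange(hsv,(3,110,25),(16,255,255))
a=im[190:350,260:420];b=cv2.cvtColor(m,cv2.COLOR_GRAY2BGR)[190:350,260:420]
cv2.imwrite('pics/d2c.png',cv2.resize(np.hstack([a,b]),(800,400)))
E
```

```text
(no output)
```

View pics/d2c.png

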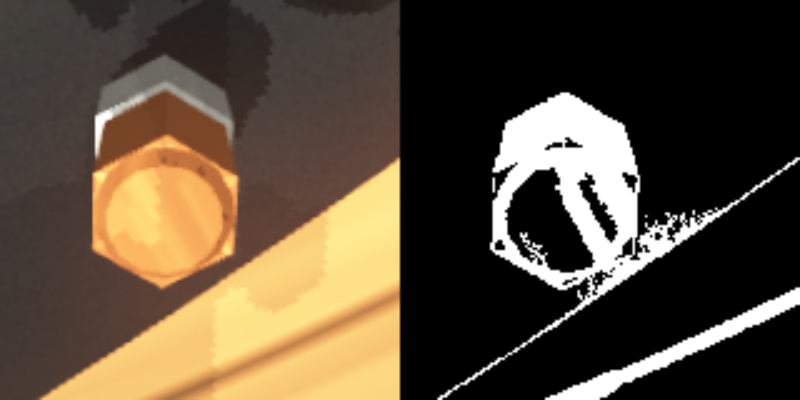

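```bash
python3 - <<'E'
s=open('drv.py').read()
s=s.replace("m=cv2.inRange(hsv,(3,110,25),(16,255,255))","m=cv2.inRange(hsv,(3,105,85),(22,255,255))")
s=s.replace("        n,l,st","        cc,_=cv2.findContours(m,0,1);cv2.drawContours(m,cc,-1,255,-1);m=cv2.morphologyEx(m,cv2.MORPH_OPEN,np.ones((5,5)))\n        n,l,st")
s=s.replace("def look(name,cs,show=True):\n    s=robot.state();im=robot.snapshot('wrist');cv2.imwrite(f'pics/{name}.png',im)\n    np.save(f'{name}_s.npy',s,allow_pickle=True)",
"def look(name,cs,old=False):\n    if old: s=np.load(f'{name}_s.npy',allow_pickle=True).item();im=cv2.imread(f'pics/{name}.png')\n    else: s=robot.state();im=robot.snapshot('wrist');cv2.imwrite(f'pics/{name}.png',im);np.save(f'{name}_s.npy',s,allow_pickle=True)")
open('drv.py','w').write(s)
E
python3 - <<'E'
from drv import *
look('d2',[(.5265,-.2389)],True)
look('d1b',[(.495,-.1547)],True)
E
```

```text
0 [324 268] [ 297  228   86  100 5388] [ 0.5269 -0.2383  1.1834  0.6653]
[ 0.52397345 -0.23922624  0.30149046] [ 4.59654338e-01  8.88097905e-01 -4.61740271e-06]
0 [322 250] [ 295  215   54   68 2880] [ 0.4949 -0.1546 14.9226  0.9742]
[ 0.49574147 -0.15474325  0.32716813] [2.54143735e-01 9.67166403e-01 3.33189724e-04]
```

```bash
python3 - <<'E'
s=open('drv.py').read()
s=s.replace("old=False):","old=False,cut=None):").replace("        m=cv2.morphologyEx(m,cv2.MORPH_CLOSE","        if cut is not None: cv2.fillPoly(m,[np.array(cut)],0)\n        m=cv2.morphologyEx(m,cv2.MORPH_CLOSE")
open('drv.py','w').write(s)
E
python3 - <<'E'
from drv import *
look('d2',[(.5265,-.2389)],True,[(272,349),(420,250),(500,480),(272,480)])
E
```

```text
0 [324 268] [ 297  228   81   84 4202] [ 0.5268 -0.2382  1.2728  0.8525]
[ 0.52397345 -0.23922624  0.30149046] [ 4.59654338e-01  8.88097905e-01 -4.61740271e-06]
```

```bash
python3 - <<'E'
from drv import *
look('d2',[(.5265,-.2389)],True,[(290,330),(325,307),(357,290),(358,180),(500,180),(500,480),(290,480)])
d,r=delta([.5268,-.2382,.28],np.radians(61.3));print(d.round(3),r.round(4))
E
```

```text
0 [324 268] [ 297  228   60   78 3714] [ 0.5266 -0.2383  1.237   0.9617]
[ 0.52397345 -0.23922624  0.30149046] [ 4.59654338e-01  8.88097905e-01 -4.61740271e-06]
[0.55  0.036 0.062] [ 0.0049 -0.0002 -0.    ]
```

>>> {"op": "send_rows", "data": {
  "plan": [
    [0.1,0.036,0.062,0.0047,0,0,1],
    [0.7,0,0,0,0,0,1],
    [0.7,0,0,0,0,0,1],
    [0.5,0,0,0,0,0,1],
    [0.16,0,0,0,0,0,1]
  ]
}}

```text
time_s: 12.82
eef_pos: [0.5257, -0.2362, 0.2129]
tcp_rot: [[-0.004, 0.475, 0.88], [0.003, 0.88, -0.475], [-1.0, 0.0, -0.005]]
ft_force: [-1.1, 0.3, -1.8]
width: 0.0854
```

>>> {"op": "send_rows", "data": {
  "plan": [
    [0,0,0,0,0,0,1],
    [0,0,0,0,0,0,-1],
    [0,0,0,0,0,0,-1],
    [0,0,0,0,0,0,-1],
    [0,0,0,0,0,0,-1]
  ]
}}

```text
time_s: 13.23
eef_pos: [0.5278, -0.2382, 0.2177]
tcp_rot: [[0.002, 0.479, 0.878], [-0.001, 0.878, -0.479], [-1.0, -0.0, 0.003]]
ft_force: [-0.1, -0.5, 0.5]
width: 0.0392
```

>>> {"op": "send_rows", "data": {
  "plan": [
    [0,0,0,0,0,0,-1],
    [0,0,0,0,0,0,-1],
    [0,0,0,0,0,0,-1],
    [0,0,0,0,0,0,-1],
    [0,0,0,0,0,0,-1]
  ]
}}

```text
time_s: 13.65
eef_pos: [0.5277, -0.2382, 0.2174]
tcp_rot: [[0.002, 0.479, 0.878], [-0.001, 0.878, -0.479], [-1.0, 0.0, 0.002]]
ft_force: [-0.7, 0.3, 6.0]
width: 0.0314
```

```bash
python3 - <<'E'
from h import *
s=robot.state();print(s['eef_pos'],s['tcp_rot'][:,1],s['ft_force'],s['width'])
E
```

```text
[ 0.52766923 -0.23816887  0.21742019] [4.79415822e-01 8.77587867e-01 7.60004048e-05] [-0.69079643  0.27458078  6.03242077] 0.0314038551016646
```

>>> {"op": "send_rows", "data": {
  "plan": [
    [-0.4,0,0,0,0,0,-1],
    [-0.9,0,0,0,0,0,-1],
    [-0.9,0,0,0,0,0,-1],
    [-0.9,0,0,0,0,0,-1],
    [-0.4,0,0,0.01,0,0,-1]
  ]
}}

```text
time_s: 14.07
eef_pos: [0.5279, -0.2383, 0.3617]
tcp_rot: [[0.006, 0.533, 0.846], [-0.003, 0.846, -0.533], [-1.0, 0.0, 0.007]]
ft_force: [0.7, -1.0, -1.7]
width: 0.0315
```

```bash
python3 - <<'E'
from h import *
d,r=delta([.4852,.2264,.345],np.radians(57.8));print(d.round(3),r.round(4))
E
```

```text
[ 0.375  9.264 -7.095] [ 0.      0.001  -0.0001]
```

>>> {"op": "send_rows", "data": {
  "plan": [
    [0,0.4,-0.31,0,0,0,-1],
    [0,0.77,-0.59,0,0,0,-1],
    [0,0.77,-0.59,0,0,0,-1],
    [0,0.77,-0.59,0,0,0,-1],
    [0,0.77,-0.59,0,0,0,-1]
  ]
}}

```text
time_s: 14.48
eef_pos: [0.5103, -0.0617, 0.3558]
tcp_rot: [[-0.0, 0.534, 0.845], [0.0, 0.845, -0.534], [-1.0, -0.0, -0.0]]
ft_force: [1.7, -0.0, -3.1]
width: 0.0311
```

>>> {"op": "send_rows", "data": {
  "plan": [
    [0,0.77,-0.59,0,0,0,-1],
    [0,0.77,-0.59,0,0,0,-1],
    [0,0.77,-0.59,0,0,0,-1],
    [0,0.77,-0.59,0,0,0,-1],
    [0,0.77,-0.59,0,0,0,-1]
  ]
}}

```text
time_s: 14.9
eef_pos: [0.4926, 0.1318, 0.3559]
tcp_rot: [[0.0, 0.534, 0.846], [-0.0, 0.846, -0.534], [-1.0, 0.0, 0.0]]
ft_force: [0.8, 0.6, -2.8]
width: 0.0316
```

>>> {"op": "send_rows", "data": {
  "plan": [
    [0.1,0.77,-0.59,0,0,0,-1],
    [0.1,0.77,-0.59,0,0,0,-1],
    [0.1,0.35,-0.27,0,0,0,-1],
    [0,0,0,0,0,0,-1],
    [0,0,0,0,0,0,-1]
  ]
}}

```text
time_s: 15.32
eef_pos: [0.4841, 0.2259, 0.3433]
tcp_rot: [[-0.001, 0.531, 0.847], [-0.001, 0.847, -0.531], [-1.0, -0.001, -0.001]]
ft_force: [0.1, 0.0, -2.2]
width: 0.0309
```

```bash
python3 - <<'E'
from h import *
d,r=delta([.4852,.2262,.325],np.radians(57.8));print(robot.state()['eef_pos'],d.round(3),r.round(4))
E
```

```text
[0.48411119 0.2259331  0.34329801] [0.457 0.021 0.02 ] [ 0.0003 -0.0001  0.0002]
```

>>> {"op": "send_rows", "data": {
  "plan": [
    [0.23,0.02,0.02,0,0,0,-1],
    [0.2,0,0,0,0,0,-1],
    [0.1,0,0,0,0,0,-1],
    [0.05,0,0,0,0,0,-1],
    [0,0,0,0,0,0,-1]
  ]
}}

```text
time_s: 15.73
eef_pos: [0.4861, 0.2244, 0.3212]
tcp_rot: [[0.0, 0.535, 0.845], [0.0, 0.845, -0.535], [-1.0, 0.0, -0.0]]
ft_force: [-3.4, 0.4, 4.9]
width: 0.0313
```

>>> {"op": "send_rows", "data": {
  "plan": [
    [0.08,0,0,0,0,0,-1],
    [0.08,0,0,0,0,0,-1],
    [0.04,0,0,0,0,0,-1],
    [0,0,0,0,0,0,-1],
    [0,0,0,0,0,0,-1]
  ]
}}

```text
time_s: 16.15
eef_pos: [0.4871, 0.2243, 0.3184]
tcp_rot: [[0.005, 0.535, 0.845], [0.001, 0.845, -0.535], [-1.0, 0.003, 0.004]]
ft_force: [-14.2, -7.0, 36.3]
width: 0.031
```

>>> {"op": "send_rows", "data": {
  "plan": [
    [-0.1,0,0,0,0,0,-1],
    [0,0.01,-0.09,0,0,0,-1],
    [0,0,0,0,0,0,-1],
    [0.08,0,0,0,0,0,-1],
    [0,0,0,0,0,0,-1]
  ]
}}

```text
time_s: 16.57
eef_pos: [0.4844, 0.2266, 0.3186]
tcp_rot: [[0.006, 0.535, 0.845], [-0.0, 0.845, -0.535], [-1.0, 0.003, 0.005]]
ft_force: [-11.0, -9.4, 35.7]
width: 0.0315
```

```bash
python3 - <<'E'
from h import *
s=robot.state();print(s['ft_force'],s['wrist_torque'],s['eef_pos'])
im=robot.snapshot('wrist');cv2.imwrite('pics/try2.png',cv2.resize(im[150:400,180:470],(696,600)))
E
```

```text
[-11.04910864  -9.35875772  35.70204674] [-1.83312999  2.17081808 -0.01898723] [0.48443915 0.22661613 0.31864839]
```

View pics/try2.png

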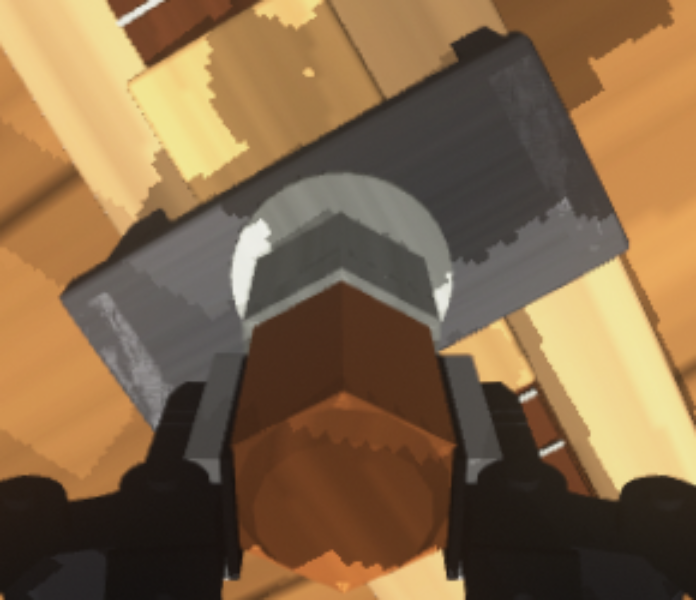

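Driver 2 also stops at the nut's top, with the rim about 14 mm above the washer. I'm returning it to its spot.

>>> {"op": "send_rows", "data": {
  "plan": [
    [-0.3,0,0,0,0,0,-1],
    [-0.6,0,0,0,0,0,-1],
    [-0.2,0,0,0,0,0,-1],
    [0,-0.4,0.31,0,0,0,-1],
    [0,-0.77,0.59,0,0,0,-1]
  ]
}}

```text
time_s: 17.03
eef_pos: [0.4884, 0.1703, 0.3577]
tcp_rot: [[0.001, 0.531, 0.847], [0.002, 0.847, -0.531], [-1.0, 0.002, 0.0]]
ft_force: [1.8, -0.7, -2.0]
width: 0.031
```

>>> {"op": "send_rows", "data": {
  "plan": [
    [0,-0.77,0.59,0,0,0,-1],
    [0,-0.77,0.59,0,0,0,-1],
    [0,-0.77,0.59,0,0,0,-1],
    [0,-0.77,0.59,0,0,0,-1],
    [0,-0.77,0.59,0,0,0,-1]
  ]
}}

```text
time_s: 17.45
eef_pos: [0.5056, -0.0266, 0.3565]
tcp_rot: [[-0.001, 0.534, 0.845], [0.0, 0.845, -0.534], [-1.0, -0.0, -0.001]]
ft_force: [1.2, 0.0, -2.0]
width: 0.0313
```

>>> {"op": "send_rows", "data": {
  "plan": [
    [0,-0.77,0.59,0,0,0,-1],
    [0,-0.77,0.59,-0.01,0,0,-1],
    [0,-0.77,0.59,0,0,0,-1],
    [0,-0.4,0.3,0,0,0,-1],
    [0,0,0,0,0,0,-1]
  ]
}}

```text
time_s: 17.87
eef_pos: [0.5216, -0.1644, 0.3563]
tcp_rot: [[-0.001, 0.484, 0.875], [-0.001, 0.875, -0.484], [-1.0, -0.002, -0.0]]
ft_force: [-0.1, 1.1, -3.0]
width: 0.0315
```

```bash
python3 - <<'E'
from h import *
d,r=delta([.5277,-.2382,.30],np.radians(61.4));print(robot.state()['eef_pos'],d.round(3),r.round(4))
E
```

```text
[ 0.52157978 -0.16435047  0.3563159 ] [ 1.41  -1.54   1.027] [-0.0009 -0.      0.0002]
```

>>> {"op": "send_rows", "data": {
  "plan": [
    [0,-0.77,0.51,-0.0009,0,0,-1],
    [0,-0.77,0.51,0,0,0,-1],
    [0.4,0,0,0,0,0,-1],
    [0.7,0,0,0,0,0,-1],
    [0.3,0,0,0,0,0,-1]
  ]
}}

```text
time_s: 18.28
eef_pos: [0.5272, -0.2335, 0.2973]
tcp_rot: [[-0.004, 0.476, 0.879], [0.002, 0.879, -0.476], [-1.0, 0.0, -0.005]]
ft_force: [-0.9, 0.4, -3.9]
width: 0.0309
```

>>> {"op": "send_rows", "data": {
  "plan": [
    [0,0,0,0,0,0,-1],
    [0,0,0,0,0,0,-1],
    [0,0,0,0,0,0,-1],
    [0,0,0,0,0,0,-1],
    [0,0,0,0,0,0,-1]
  ]
}}

```text
time_s: 18.7
eef_pos: [0.529, -0.2335, 0.3033]
tcp_rot: [[0.002, 0.474, 0.881], [-0.001, 0.881, -0.474], [-1.0, -0.0, 0.003]]
ft_force: [0.1, -0.5, -2.1]
width: 0.0312
```

```bash
python3 - <<'E'
from h import *
d,r=delta([.5277,-.2382,.2175],np.radians(61.4));print(robot.state()['eef_pos'],d.round(3),r.round(4))
E
```

```text
[ 0.52899983 -0.23347757  0.30325592] [ 2.144 -0.119  0.021] [0.0008 0.0004 0.    ]
```

>>> {"op": "send_rows", "data": {
  "plan": [
    [0.6,-0.12,0.02,0,0,0,-1],
    [0.7,0,0,0,0,0,-1],
    [0.5,0,0,0,0,0,-1],
    [0.2,0,0,0,0,0,-1],
    [0.1,0,0,0,0,0,-1]
  ]
}}

```text
time_s: 19.12
eef_pos: [0.5264, -0.2378, 0.2172]
tcp_rot: [[-0.002, 0.474, 0.88], [0.001, 0.88, -0.474], [-1.0, -0.0, -0.002]]
ft_force: [-6.5, 3.2, 17.2]
width: 0.0313
```

>>> {"op": "send_rows", "data": {
  "plan": [
    [0.04,0,0,0,0,0,-1],
    [0.03,0,0,0,0,0,-1],
    [0,0,0,0,0,0,-1],
    [0,0,0,0,0,0,-1],
    [0,0,0,0,0,0,-1]
  ]
}}

```text
time_s: 19.53
eef_pos: [0.5277, -0.2385, 0.2172]
tcp_rot: [[0.002, 0.474, 0.88], [-0.001, 0.88, -0.474], [-1.0, -0.0, 0.003]]
ft_force: [-3.4, 1.7, 7.0]
width: 0.0306
```

>>> {"op": "send_rows", "data": {
  "plan": [
    [0,0,0,0,0,0,1],
    [0,0,0,0,0,0,1],
    [0,0,0,0,0,0,1],
    [0,0,0,0,0,0,1],
    [0,0,0,0,0,0,1]
  ]
}}

```text
time_s: 19.95
eef_pos: [0.5269, -0.2382, 0.2148]
tcp_rot: [[0.0, 0.475, 0.88], [-0.0, 0.88, -0.475], [-1.0, 0.0, 0.0]]
ft_force: [-1.0, 0.4, 0.4]
width: 0.0855
```

>>> {"op": "send_rows", "data": {
  "plan": [
    [-0.3,0,0,0,0,0,1],
    [-0.8,0,0,0,0,0,1],
    [-0.8,0,0,0,0,0,1],
    [-0.5,0,0,0,0,0,1],
    [0,0,0,0,0,0,1]
  ]
}}

```text
time_s: 20.37
eef_pos: [0.5286, -0.2391, 0.318]
tcp_rot: [[0.009, 0.474, 0.88], [-0.005, 0.88, -0.474], [-1.0, -0.0, 0.01]]
ft_force: [-0.2, -0.6, 1.3]
width: 0.0854
```

```bash
python3 - <<'E'
from drv import *
look('d2b',[(.5266,-.2383)],False,[(290,330),(325,307),(357,290),(358,180),(500,180),(500,480),(290,480)])
E
```

```text
0 [322 248] [ 295  210   56   72 3204] [ 0.5261 -0.2376  1.6357  0.9644]
[ 0.52860153 -0.23911775  0.31798398] [ 4.74482099e-01  8.80265129e-01 -2.00415253e-04]
```

>>> {"op": "send_rows", "data": {
  "plan": [
    [0,-0.75,0.4,0,0,0,1],
    [0,-0.75,0.4,0,0,0,1],
    [0,-0.7,0.38,0,0,0,1],
    [0,0,0,0,0,0,1],
    [0,0,0,0,0,0,1]
  ]
}}

```text
time_s: 20.83
eef_pos: [0.5259, -0.3394, 0.3094]
tcp_rot: [[-0.002, 0.477, 0.879], [0.001, 0.879, -0.477], [-1.0, 0.0, -0.002]]
ft_force: [-0.7, 0.6, -0.2]
width: 0.0857
```

```bash
python3 - <<'E'
from drv import *
look('d3',[(.528,-.338)])
im=cv2.imread('pics/d3.png');im2=cv2.imread('pics/d2b.png')
cv2.imwrite('pics/d3c.png',np.hstack([cv2.resize(im[180:360,230:410],(400,400)),cv2.resize(im2[180:360,230:410],(400,400))]))
E
```

```text
0 [325 262] [ 295  226   62   71 3398] [ 0.5285 -0.3381 25.803   0.9795]
[ 0.52585566 -0.33935846  0.30943876] [4.76809446e-01 8.79006627e-01 3.18981442e-04]
```

View pics/d3c.png

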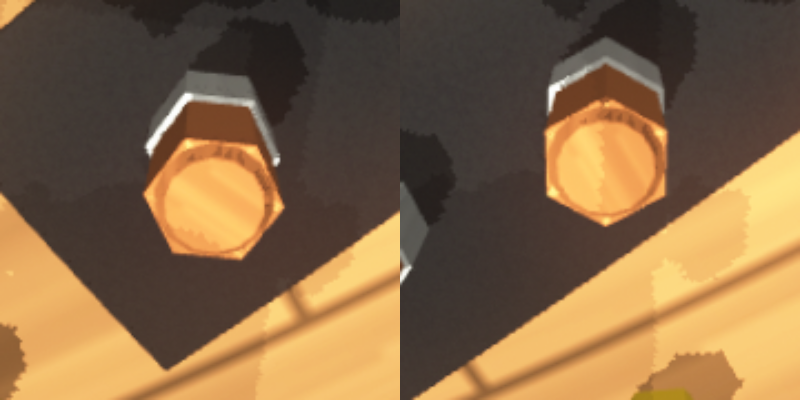

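>>> {"op": "send_rows", "data": {
  "plan": [
    [0,0,0,-0.0169,0,0,1],
    [0,0,0,-0.0169,0,0,1],
    [0,0,0,-0.0169,0,0,1],
    [0,0,0,-0.0169,0,0,1],
    [0,0,0,0,0,0,1]
  ]
}}

```text
time_s: 21.3
eef_pos: [0.5267, -0.3365, 0.3102]
tcp_rot: [[-0.001, 0.063, 0.998], [0.001, 0.998, -0.063], [-1.0, 0.001, -0.001]]
ft_force: [-1.5, 0.3, 0.4]
width: 0.0855
```

```bash
python3 - <<'E'
from drv import *
look('d3b',[(.5285,-.338)])
d,r=delta([.5285,-.3381,.2145],np.radians(85.8));print(d.round(3),r.round(4))
E
```

```text
0 [319 262] [ 292  224   57   74 3373] [ 0.5286 -0.3377 24.8201  0.9738]
[ 0.52673153 -0.33650431  0.31017457] [0.06318273 0.99800144 0.00103236]
[ 2.394 -0.034  0.049] [ 0.0005 -0.0001 -0.0001]
```

>>> {"op": "send_rows", "data": {
  "plan": [
    [0.5,-0.03,0.05,0.001,0,0,1],
    [0.8,0,0,0,0,0,1],
    [0.7,0,0,0,0,0,1],
    [0.3,0,0,0,0,0,1],
    [0.1,0,0,0,0,0,1]
  ]
}}

```text
time_s: 21.77
eef_pos: [0.5273, -0.3378, 0.2111]
tcp_rot: [[-0.005, 0.078, 0.997], [0.004, 0.997, -0.078], [-1.0, 0.003, -0.005]]
ft_force: [0.7, -0.3, -0.2]
width: 0.0854
```

>>> {"op": "send_rows", "data": {
  "plan": [
    [0,0,0,0,0,0,-1],
    [0,0,0,0,0,0,-1],
    [0,0,0,0,0,0,-1],
    [0,0,0,0,0,0,-1],
    [0,0,0,0,0,0,-1]
  ]
}}

```text
time_s: 22.18
eef_pos: [0.5292, -0.3398, 0.2168]
tcp_rot: [[0.003, 0.076, 0.997], [-0.002, 0.997, -0.076], [-1.0, -0.002, 0.003]]
ft_force: [-1.1, 0.9, 3.9]
width: 0.031
```

>>> {"op": "send_rows", "data": {
  "plan": [
    [0,0,0,0,0,0,-1],
    [0,0,0,0,0,0,-1],
    [0,0,0,0,0,0,-1],
    [0,0,0,0,0,0,-1],
    [0,0,0,0,0,0,-1]
  ]
}}

```text
time_s: 22.6
eef_pos: [0.5292, -0.3398, 0.2167]
tcp_rot: [[0.002, 0.076, 0.997], [-0.002, 0.997, -0.076], [-1.0, -0.002, 0.003]]
ft_force: [-0.1, 0.6, 6.9]
width: 0.0312
```

>>> {"op": "send_rows", "data": {
  "plan": [
    [-0.4,0,0,0,0,0,-1],
    [-0.9,0,0,0,0,0,-1],
    [-0.9,0,0,0,0,0,-1],
    [-0.9,0,0,0,0,0,-1],
    [-0.5,0,0,0.01,0,0,-1]
  ]
}}

```text
time_s: 23.02
eef_pos: [0.529, -0.3398, 0.3642]
tcp_rot: [[0.005, 0.138, 0.99], [-0.004, 0.99, -0.138], [-1.0, -0.003, 0.005]]
ft_force: [0.8, -0.5, -1.4]
width: 0.0313
```

```bash
python3 - <<'E'
from h import *
d,r=delta([.4852,.2264,.345],np.radians(57.8));print(robot.state()['eef_pos'],robot.state()['qpos'],d.round(3),r.round(4))
E
```

```text
[ 0.5290483  -0.33982466  0.3642333 ] [-6.52455222e-01  2.24950076e-01  1.45638323e+00 -9.06307315e-05
  1.45429125e+00 -2.08521391e+00] [ 0.423 13.872 -3.036] [0.0675 0.0009 0.0003]
```

>>> {"op": "send_rows", "data": {
  "plan": [
    [0,0.5,-0.11,0,0,0,-1],
    [0,0.95,-0.21,0,0,0,-1],
    [0,0.95,-0.21,0,0,0,-1],
    [0,0.95,-0.21,0,0,0,-1],
    [0,0.95,-0.21,0,0,0,-1]
  ]
}}

```text
time_s: 23.43
eef_pos: [0.514, -0.1623, 0.3589]
tcp_rot: [[0.0, 0.139, 0.99], [-0.0, 0.99, -0.139], [-1.0, -0.0, 0.0]]
ft_force: [0.9, 0.6, -1.1]
width: 0.0314
```

>>> {"op": "send_rows", "data": {
  "plan": [
    [0,0.95,-0.21,0,0,0,-1],
    [0,0.95,-0.21,0,0,0,-1],
    [0,0.95,-0.21,0,0,0,-1],
    [0,0.95,-0.21,0,0,0,-1],
    [0,0.95,-0.21,0,0,0,-1]
  ]
}}

```text
time_s: 23.85
eef_pos: [0.4987, 0.0319, 0.3591]
tcp_rot: [[0.001, 0.139, 0.99], [-0.0, 0.99, -0.139], [-1.0, 0.0, 0.001]]
ft_force: [-0.1, -0.3, -1.9]
width: 0.0317
```

>>> {"op": "send_rows", "data": {
  "plan": [
    [0,0.95,-0.21,0,0,0,-1],
    [0,0.95,-0.21,0,0,0,-1],
    [0,0.95,-0.21,0,0,0,-1],
    [0,0.95,-0.21,0,0,0,-1],
    [0,0.6,-0.1,0,0,0,-1]
  ]
}}

```text
time_s: 24.27
eef_pos: [0.4854, 0.2129, 0.3591]
tcp_rot: [[0.0, 0.137, 0.991], [0.001, 0.991, -0.137], [-1.0, 0.001, 0.0]]
ft_force: [1.2, 0.1, -2.7]
width: 0.0309
```

>>> {"op": "send_rows", "data": {
  "plan": [
    [0,0,0,0.0169,0,0,-1],
    [0,0,0,0.0169,0,0,-1],
    [0.1,0,0,0.0169,0,0,-1],
    [0.1,0,0,0.0168,0,0,-1],
    [0,0,0,0,0,0,-1]
  ]
}}

```text
time_s: 24.68
eef_pos: [0.4861, 0.2098, 0.35]
tcp_rot: [[-0.001, 0.538, 0.843], [-0.0, 0.843, -0.538], [-1.0, -0.001, -0.001]]
ft_force: [-0.2, -0.6, -2.1]
width: 0.0314
```

```bash
python3 - <<'E'
from h import *
d,r=delta([.4852,.2264,.325],np.radians(57.8));print(robot.state()['eef_pos'],d.round(3),r.round(4))
E
```

```text
[0.48610002 0.20975968 0.3500079 ] [ 0.625  0.339 -0.242] [-0.0009 -0.0001  0.0001]
```

>>> {"op": "send_rows", "data": {
  "plan": [
    [0,0.34,-0.24,-0.0009,0,0,-1],
    [0.2,0,0,0,0,0,-1],
    [0.2,0,0,0,0,0,-1],
    [0,0,0,0,0,0,-1],
    [0,0,0,0,0,0,-1]
  ]
}}

```text
time_s: 25.1
eef_pos: [0.4852, 0.2258, 0.3336]
tcp_rot: [[-0.002, 0.528, 0.849], [-0.001, 0.849, -0.528], [-1.0, -0.002, -0.001]]
ft_force: [0.2, 0.6, -2.2]
width: 0.0314
```

```bash
python3 - <<'E'
from h import *
d,r=delta([.4852,.2264,.325],np.radians(57.8));print(robot.state()['eef_pos'],d.round(3),r.round(4))
E
```

```text
[0.4852489  0.22580788 0.33356466] [ 0.214  0.012 -0.009] [ 0.0009 -0.0002  0.0003]
```

>>> {"op": "send_rows", "data": {
  "plan": [
    [0.15,0.01,-0.01,0.0008,0,0,-1],
    [0.1,0,0,0,0,0,-1],
    [0.1,0,0,0,0,0,-1],
    [0.08,0,0,0,0,0,-1],
    [0,0,0,0,0,0,-1]
  ]
}}

```text
time_s: 25.52
eef_pos: [0.4852, 0.2267, 0.3164]
tcp_rot: [[-0.001, 0.533, 0.846], [-0.001, 0.846, -0.533], [-1.0, -0.001, -0.001]]
ft_force: [0.5, -0.2, -1.9]
width: 0.0311
```

>>> {"op": "send_rows", "data": {
  "plan": [
    [0.05,0,0,0,0,0,-1],
    [0.05,0,0,0,0,0,-1],
    [0.05,0,0,0,0,0,-1],
    [0,0,0,0,0,0,-1],
    [0,0,0,0,0,0,-1]
  ]
}}

```text
time_s: 25.93
eef_pos: [0.4855, 0.2269, 0.3114]
tcp_rot: [[-0.0, 0.533, 0.846], [-0.0, 0.846, -0.533], [-1.0, -0.0, -0.0]]
ft_force: [0.1, -0.3, -1.6]
width: 0.0312
```

It fits: the rim is at about 0.101, below the nut's top, with no contact force. I'll keep pushing down.

>>> {"op": "send_rows", "data": {
  "plan": [
    [0.05,0,0,0,0,0,-1],
    [0.05,0,0,0,0,0,-1],
    [0.05,0,0,0,0,0,-1],
    [0,0,0,0,0,0,-1],
    [0,0,0,0,0,0,-1]
  ]
}}

```text
time_s: 26.35
eef_pos: [0.4854, 0.2269, 0.3052]
tcp_rot: [[-0.0, 0.533, 0.846], [-0.0, 0.846, -0.533], [-1.0, -0.0, -0.0]]
ft_force: [-0.4, -0.2, -1.5]
width: 0.0311
```

>>> {"op": "send_rows", "data": {
  "plan": [
    [0.05,0,0,0,0,0,-1],
    [0.05,0,0,0,0,0,-1],
    [0,0,0,0,0,0,-1],
    [0,0,0,0,0,0,-1],
    [0,0,0,0,0,0,-1]
  ]
}}

```text
time_s: 26.77
eef_pos: [0.4858, 0.227, 0.3036]
tcp_rot: [[0.001, 0.533, 0.846], [0.0, 0.846, -0.533], [-1.0, 0.001, 0.001]]
ft_force: [-6.3, -1.6, 13.4]
width: 0.0314
```

>>> {"op": "send_rows", "data": {
  "plan": [
    [0.03,0,0,0,0,0,-1],
    [0,0,0,0,0,0,-1],
    [0,0,0,0,0,0,-1],
    [0,0,0,0,0,0,-1],
    [0,0,0,0,0,0,-1]
  ]
}}

```text
time_s: 27.18
eef_pos: [0.4858, 0.2271, 0.3036]
tcp_rot: [[0.002, 0.533, 0.846], [0.0, 0.846, -0.533], [-1.0, 0.001, 0.001]]
ft_force: [-11.6, -3.8, 22.4]
width: 0.0311
```

```bash
python3 - <<'E'
from h import *
s=robot.state();print(s['ft_force'],s['eef_pos'],np.abs(s['qvel']).max())
im=robot.snapshot('wrist');im2=robot.snapshot('side')
cv2.imwrite('pics/end.png',np.hstack([cv2.resize(im[150:400,180:470],(400,345)),cv2.resize(im2[190:390,200:432],(400,345))]))
E
```

```text
[-11.55752075  -3.79700278  22.35222651] [0.48580306 0.2270601  0.30363305] 0.0014504062394043503
```

View pics/end.png

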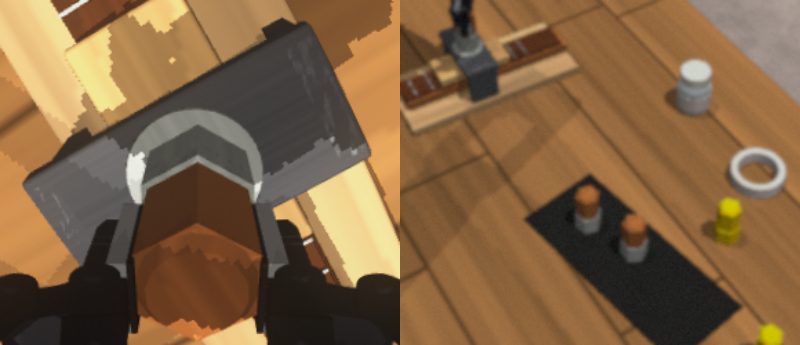

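The driver sits centred on the washer and stopped moving down under 22 N. The other two stand upright on the mat, and the jar and tape look unmoved.

```bash
python3 -c "
from rig import robot
print(robot.job_done())"
```

```text
the job is handed in; nothing more can be done
None
```

The third driver fits the nut (the one at the far, negative-y end of the mat). It is pushed fully home and I handed the job in at about 27 s with it still gripped.

- **The other two drivers:** I tried each on the nut and both stopped at its top, about 14 mm above the washer, at 15–36 N. I nudged each sideways to rule out misalignment. They are back in their original spots, and the side camera shows both upright.
- **The fitting driver:** It went down over the nut without resistance and met the washer. The tool height of 0.3036 m puts the rim at about 0.093 m, the washer's height. Pushing a little further raised the force from 13 to 22 N with no more downward movement. The grip is at 31 mm and the arm is at rest.
- **Left alone:** The jar and tape look unmoved in the side view. I never moved near the hammer, but I did not look at it again at the end.
- **Checks that disagreed:** The first measurement of the washer's size failed because the image mask leaked (65 mm instead of 52 mm). The mask for the second driver also needed trimming by hand. I did not rely on either bad result.

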